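# Hold the drive collar on the flat of a carousel box's shaft

## Task

On the hand-painted music box, lower the open lid until it is fully shut, without slamming it; then take the steel shaft beside it between the fingers, best across its flat where it can be felt, turn it until the flat points at the brass arrow on the deck, and keep it in the fingers there for a moment. Next pick up the aluminium collar with the red thumbscrew, slip it over the shaft with the thumbscrew on the side of the flat (so also towards the arrow), and finish while still holding it there in the fingers, level, its top flush with the end of the shaft and well clear of the dark shoulder below, as if a friend were about to tighten the screw. Do not let go at the end, and leave the other things on the table where they are.

Things in the scene. Friction and masses are not known exactly. Their poses are not given: they have to be found in the camera images.
- music_box: White painted wooden music box, navy foot, fixed to the table, 150 (x) x 300 (y) x 60 mm high; origin at the centre of its underside; z up, front is -x. The +y part (160 mm long) is an open compartment with the hinged lid, the -y part (140 mm) a solid deck, top at 60 mm, with the shaft. Yaw within 0.3 rad of the world axes.
- lid (a joint): Hinge of the flat lid, rad: 0 shut, grows as it opens; 1.57 upright. The hinge has friction: the lid stays where it is left, and 1 to 4 N at the free edge move it. Starts between 0.7 and 1.15 (leaning over the compartment, so a downward push on its outer face shuts it).
- lid_hinge (a point): Point on the hinge axis, in the middle of the lid's rear (+x) edge, 60.5 mm above the table, at x +75, y +70 mm from the box's origin; the axis lies along the box's y. This frame turns with the lid: the lid, 150 long x 160 wide x 8 mm thick, runs from here along its -x, and its outer face (upper when shut) is at z = +8 mm.
- lid_push (a point): Point on the outer face of the lid, in the middle of its width, 130 mm from the hinge and 20 mm from the free (front) edge; axes turn with the lid, z points out of the outer face. A good place to push. No handle.
- shaft: Upright steel D-shaft on the deck, turns about its axis against 0.07 N m of friction; stays where left. Origin on the axis at deck level, 60 mm above the table, at x 0, y -90 mm in the box; z up; its -x points out of the flat and turns with it. A dark round shoulder, 32 mm diameter, 20 mm high; above it 38 mm of shaft, 24 mm diameter, but only 19 mm across the flat and the round back.
- flat (a point): Middle of the shaft's one flat: 7 mm from the axis, 19.5 mm wide, along the whole 38 mm of bright shaft, red stripe on it, 99 mm above the table. Axes as the shaft. At the start the flat is 0.6 to 1.7 rad counter-clockwise (from above) of the arrow's direction; it points at the arrow when the shaft's axes are parallel to the box's.
- shaft_end (a point): Centre of the round section on the end (top) face of the shaft, on the axis, 118 mm above the table; the last 3 mm are chamfered. Same axes as the shaft.
- pointer (a point): Brass arrow on the deck, 50 mm in front of the shaft's axis (towards the box's front edge), 60 mm above the table; the flat must point at it.
- collar: Loose aluminium collar lying flat on the table right of the box: 46 mm outside, 28 mm bore, 22 mm high, about 100 g; origin at the centre of its underside, z up. Red thumbscrew along its own -x, to 39 mm from the centre, head 16 mm wide; starts within 1 rad of world -x. Its 6 mm point reaches to 9.5 mm from the centre, so it passes the shaft only on the flat's side. Grip across its own y.
- collar_top (a point): Centre of the bore at the collar's top face, 22 mm above its underside.
- thumbscrew (a point): Centre of the collar's red thumbscrew head, 34 mm from the collar's axis along its -x, 11 mm above its underside.
- wood_ring: Bystander: brown wooden napkin ring, 48 mm diameter, 26 mm high, no screw; origin at the centre of its underside. It may lie in any of three places with the collar and the spool.
- ribbon_spool: Bystander: green spool, 48 mm diameter, 40 mm high; origin at the centre of its underside.
- varnish: Bystander: white bottle, 60 mm diameter, 130 mm high, at the back; origin at the centre of its underside.
- paint_jar: Bystander: blue jar, 64 mm diameter, 75 mm high, on the left; origin at the centre of its underside.
- brush: Bystander: paint brush lying on the table at the far right; origin under its middle.
- sanding_block: Bystander: cork block, 60 x 100 x 30 mm, behind, on the right; origin at the centre of its underside.
- mug: Bystander: blue mug, 80 mm diameter, 90 mm high, at the left; origin at the centre of its underside.
Things that resemble listed ones, but are neither listed nor needed, are in the scene too. Of the things that look like the collar, the middle-sized one is meant.

How it is judged:
On the way, in this order (a step that is already met when the one before it is completed fails the run):
1. the lid is shut (value of joint lid below 0.04 rad), for 0.2 s.
2. the fingers hold the shaft with its flat pointing at the arrow (contact force between the fingers and shaft above 3 N and angle between the x axis of shaft and the x axis of music_box, either way round below 0.17 rad and x of flat in the frame of music_box below 0 m), for 0.2 s.
At the end, for the whole second after the job is handed in: Lid within 0.05 rad of shut; flat within 0.22 rad of the arrow; collar held in the fingers (over 3 N), still, level (0.12 rad), around the shaft, top 5 mm above to 6 mm below the shaft's end (clear of the shoulder), thumbscrew on the flat's side within 10 mm of its middle (value of joint lid below 0.05 rad and angle between the x axis of shaft and the x axis of music_box, either way round below 0.22 rad and x of flat in the frame of music_box below 0 m and horizontal distance between collar_top and shaft_end below 0.006 m and z of collar_top in the frame of shaft_end between -0.006 and 0.005 m and x of thumbscrew in the frame of shaft below -0.02 m and y of thumbscrew in the frame of shaft between -0.01 and 0.01 m and angle between collar's own z axis and vertical below 0.12 rad and contact force between the fingers and collar above 3 N and linear speed of collar below 0.02 m/s); the arm keeps its last pose, push and grip.
It fails at once if the lid slams (closes faster than 2.5 rad/s) (velocity of joint lid below -2.5 rad/s).
It fails at once if a bystander is moved more than 40 mm (distance of any of wood_ring, ribbon_spool, varnish, paint_jar, brush, sanding_block, mug from where it was at the start of the episode above 0.04 m).
It also fails if it takes over 72 s, if anything falls off the work surface, if the arm or the gripper's body presses on something with over 40 N, if the wrist force passes 120 N, or if a joint passes its speed limit or range.

## Robot

A 7-joint arm with a two-finger parallel gripper is mounted at the origin on the work surface. World frame = base frame: x ahead of the robot, y to its left, z up, the work surface at z = 0. Lengths are in m, angles in rad, forces in N, time in s.
With the tool pointing down it reaches from about 0.35 to 0.9 m from the base axis. Payload 8.1 kg.
Tool frame: the origin (TCP) lies at the very end of the fingers, on their centre line; the grasp point (between the pads) lies 19 mm behind it; x points along the fingers, y is the direction in which the jaws open and shut, and the axes are right-handed (so a half turn about x gives the same grasp; the last joint's range is limited). The gripper opens to 92 mm and grips with 3 to 60 N. Pads are 19 mm wide; open, the fingers measure 130 mm over their backs; the gripper's body (75 mm by 190 mm) begins 47 mm behind the grasp point.
Start: joints at [-1.372, 0.434, 0.025, 1.573, -0.012, 1.134, -0.075], TCP at [0.186, 0.597, 0.227] pointing down, gripper open.
Joint ranges: [-2.62, 2.62], [-0.44, 2.09], [-1.27, 1.32], [0.08, 2.57], [-1.32, 4.46], [0.12, 2], [-2.74, 2.74]. Speed limits (rad/s): [2.22, 2.22, 3.01, 3.01, 3.14, 3.14, 3.14].

## Interface

Orientations are given as a rotation vector (axis times angle).
In Python, from cell import * gives the robot as it stands.
- The arm moves only by the shell command python3 -m handwheel 'ROWS' [FORCE]. ROWS is JSON, a list of rows, each a list of 7 numbers: the opening, from 0 (shut) to 1 (fully open), then the shift along the tool's x, y, z in m, then the turn, a rotation vector about the tool's x, y, z in rad. A call has 1 to 10 rows; each row shifts and turns the commanded pose from where the row before left it, along the tool's axes as they then stand; what a row does not reach is not made up. A row lasts 1/10 s, in which the tool goes at most 50 mm and 8.59 degrees, less where a joint would pass 70% of its speed; a pose out of reach is approached as far as the arm can. A call is refused whole if a number of a shift passes 0.05 or a number of a turn 0.15, either way. A call with a gripper value outside its range is refused whole. The fingers move at their own pace and stop on an object; FORCE is the grip in N (left out, the last holds). Time passes only in rows, so rows that do not move let the fingers close. It gives the time, the measured TCP pose, the force and the opening at its end, in the units of the state.
- observe(): the state, without advancing time (a new reading comes with each control period).
- get_image(name): name is "scene" or "side" or "wrist"; returns (picture, depth): 384x512x3 uint8, blue, green, red; 384x512 float32, m along the optical axis (not along the pixel's ray), 0 where there is no reading.
- get_calibration(name): a dict with "camera_matrix" (3x3 intrinsics, pixels), "k1" (the pictures are not rectified: a ray, as slopes to the right and down, at radius r is drawn at 1 + k1 r^2 times it, then the intrinsics apply), "pose" (4x4, takes a point from camera to world coordinates). Camera axes: x right, y down, z forward; pixel columns grow to the right and rows downward; lengths in m; the calibration is good to about 2 mm. A picture is of the moment at which its call begins: read the wrist's pose just before it. get_calibration takes no time and is no camera call; for the wrist camera it gives the pose at the moment of the call.
- sign_off(): hands the job in, once; it reports no verdict.
The state is a dict: "clock": time; "joints": joint angles; "dq": joint speeds; "joint_efforts": joint torques, N m; "position": TCP position; "ee_rot": TCP orientation; "force": force on the tool from outside, world axes, zero at the start; "ft_torque": the same for the moment, N m; "width": opening from 0.0 (shut) to 1.0 (fully open).
Only numpy, scipy, OpenCV 4.12 (cv2) and the standard library are available. Lean on these libraries where they do the work, as an engineer would, in place of code of your own. Each camera call takes 0.05 s, during which the arm holds its last target. There are 200 camera calls.

## Working session

There is one attempt and no reset: what is moved stays moved. The work goes in short steps, Python scripts to look and compute and a shell command to move; the robot and the scene stay as the last step left them, time stands still between calls to the robot, and variables do not carry over. Pictures are saved under pics/ and viewed, about 8 in all and at most 12, crops included, and the job is handed in when it is done.

```bash
ls; mkdir -p pics; cat > h.py <<'E'
from cell import *
import numpy as np, cv2
from scipy.spatial.transform import Rotation as R
def cloud(name):
    C=get_calibration(name); im,d=get_image(name)
    K=np.array(C["camera_matrix"]); P=np.array(C["pose"]); k=C["k1"]
    h,w=d.shape; u,v=np.meshgrid(np.arange(w),np.arange(h))
    uv=np.stack([u,v],-1).reshape(-1,1,2).astype(float)
    n=cv2.undistortPoints(uv,K,np.array([k,0,0,0.])).reshape(h,w,2)
    p=np.dstack([n*d[...,None],d])@P[:3,:3].T+P[:3,3]
    p[d==0]=np.nan
    return im,d,p
E
python3 - <<'E'
from h import *
s=observe();print(s)
for n in("scene","side"):
    im,d,p=cloud(n); np.savez("/tmp/%s.npz"%n,im=im,p=p); cv2.imwrite("pics/%s0.png"%n,im)
    print(n,np.round(get_calibration(n)["pose"],3).tolist())
E
```

```text
pics
{'clock': 0.0, 'joints': array([-1.37160966,  0.43518984,  0.02499489,  1.57410076, -0.01161755,
        1.13396791, -0.07509146]), 'dq': array([-0.00129821,  0.00132111,  0.00236809, -0.0001136 , -0.0003337 ,
        0.00086384,  0.00017071]), 'joint_efforts': array([-9.45483043e-04, -6.67828774e+01,  9.84555334e-01, -3.14475811e+01,
       -6.04771636e-02,  4.25154332e-02,  2.08359011e-04]), 'position': array([0.18567815, 0.59625623, 0.22596438]), 'ee_rot': array([ 0.23573725,  1.5578774 , -0.2381282 ]), 'force': array([-0.11216777,  0.42465743, -0.25123383]), 'ft_torque': array([ 0.02168059, -0.03873346, -0.0374754 ]), 'width': 0.9993662359398718}
scene [[-0.789, 0.454, -0.414, 0.97], [0.615, 0.569, -0.547, 0.51], [-0.013, -0.686, -0.728, 0.851], [0.0, 0.0, 0.0, 1.0]]
side [[0.68, -0.397, 0.616, -0.294], [-0.733, -0.341, 0.589, -0.845], [-0.023, -0.852, -0.523, 0.852], [0.0, 0.0, 0.0, 1.0]]
```

View pics/scene0.png

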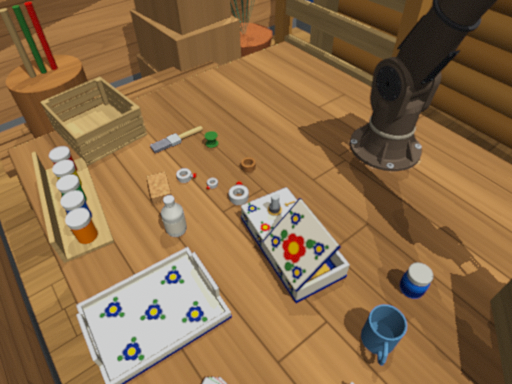

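View pics/side0.png

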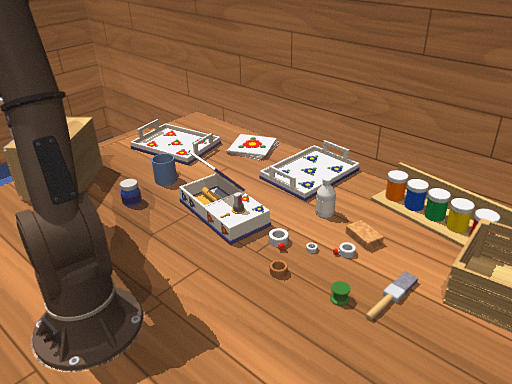

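The scene view shows the box around (290,240) with its lid half open and the shaft at (275,203). There are three ring-like collars, at (238,193), (184,175) and (212,183). The wood ring is at (248,163) and the spool at (211,138).

```bash
python3 - <<'E'
from h import *
A={n:np.load("/tmp/%s.npz"%n) for n in("scene","side")}
s=A["scene"]["p"];
for px in [(238,190),(184,175),(212,183),(275,203),(293,248),(248,163)]: print(px,np.round(s[px[1],px[0]],3))
c=s[203,275]
P=np.vstack([A[n]["p"].reshape(-1,3) for n in A]); I=np.vstack([A[n]["im"].reshape(-1,3) for n in A])
ok=~np.isnan(P[:,0]); P=P[ok];I=I[ok]
near=np.hypot(P[:,0]-c[0],P[:,1]-c[1]-.08)<.22
m=near&(abs(P[:,2]-.06)<.004)
r=cv2.minAreaRect(P[m][:,:2].astype(np.float32));print("rect z60",r,m.sum())
m=near&(P[:,2]>.02)&(P[:,2]<.058)
print("rect sides",cv2.minAreaRect(P[m][:,:2].astype(np.float32)))
m=near&(P[:,2]>.085)&(np.hypot(P[:,0]-c[0],P[:,1]-c[1])<.03)
print("shaft",P[m].mean(0),P[m].min(0),P[m].max(0))
# ring-like: grey/white things on table z 12..30mm
for n in A:
    p=A[n]["p"]
    for px in ([(238,193),(184,175),(212,183)] if n=="scene" else [(278,236),(347,250),(312,247)]):
        q=p[px[1]-18:px[1]+18,px[0]-18:px[0]+18].reshape(-1,3); im=A[n]["im"][px[1]-18:px[1]+18,px[0]-18:px[0]+18].reshape(-1,3).astype(int)
        red=(im[:,2]>120)&(im[:,1]<60)&(im[:,0]<60)
        gr=(im.max(1)-im.min(1)<40)&(im.max(1)>70)
        t=gr&(q[:,2]>.008)&(q[:,2]<.035)
        if t.sum()>5:
            print(n,px,"zmax",np.percentile(q[t,2],95),cv2.minEnclosingCircle(q[t][:,:2].astype(np.float32)),"red",q[red&(q[:,2]<.04)].mean(0) if red.any() else 0,red.sum())
E
```

```text
(238, 190) [ 0.538 -0.142  0.017]
(184, 175) [ 0.63  -0.316  0.004]
(212, 183) [ 0.578 -0.23   0.002]
(275, 203) [0.534 0.026 0.104]
(293, 248) [0.596 0.166 0.111]
(248, 163) [ 0.431 -0.233  0.002]
rect z60 ((0.5407348275184631, 0.10497929155826569), (0.3081619143486023, 0.16095058619976044), 79.59015655517578) 2792
rect sides ((0.535402774810791, 0.07504987716674805), (0.3710092306137085, 0.1565551906824112), 79.45989227294922)
shaft [0.52599937 0.01774145 0.10631712] [0.50976793 0.00493002 0.08531464] [0.53974105 0.02915252 0.12208149]
scene (238, 193) zmax 0.03050604306081728 ((0.5427061319351196, -0.12745578587055206), 0.036722686141729355) red [ 0.52142197 -0.16187567  0.02300617] 10
scene (184, 175) zmax 0.02465417119738118 ((0.633846640586853, -0.30495962500572205), 0.0248026791960001) red [ 0.61055971 -0.28298656  0.01569141] 10
scene (212, 183) zmax 0.01917568793933126 ((0.5731533765792847, -0.19018511474132538), 0.04951329156756401) red [ 0.60707993 -0.25805594  0.01422846] 11
side (278, 236) zmax 0.03199072279002944 ((0.5580352544784546, -0.10013163089752197), 0.05904297158122063) red [ 0.51669392 -0.16236613  0.01841882] 40
side (347, 250) zmax 0.025233098309469182 ((0.6313029527664185, -0.3066650629043579), 0.02500436082482338) red [ 0.6024957  -0.28940388  0.01634144] 17
side (312, 247) zmax 0.019269809036564674 ((0.577384889125824, -0.224588543176651), 0.01842883974313736) red [ 0.60184063 -0.21525121  0.01304139] 4
```

```bash
cat >> h.py <<'E'
YAW=-0.18; BC=np.array([.541,.105,0])
def box(x,y,z,yaw=None,c=None): 
    a=YAW if yaw is None else yaw
    return (BC if c is None else c)+R.from_euler('z',a).apply([x,y,z])
def plan(target,jaw=None):
    """shift in tool axes to target, turn so tool x is down and jaw (tool y) lies at world angle jaw (mod pi)"""
    s=observe(); T=R.from_rotvec(s["ee_rot"]); M=T.as_matrix()
    print("t %.2f pos %s jaw %.3f tilt %.3f F %s w %.3f j7 %.2f"%(s["clock"],np.round(s["position"],4),np.arctan2(M[1,1],M[0,1]),np.arccos(-M[2,0]),np.round(s["force"],1),s["width"],s["joints"][6]))
    print("shift",np.round(M.T@(np.array(target)-s["position"]),4))
    if jaw is not None:
        for j in(jaw,jaw+np.pi):
            x=np.array([0,0,-1.]);y=np.array([np.cos(j),np.sin(j),0])
            D=T.inv()*R.from_matrix(np.c_[x,y,np.cross(x,y)]); print("turn",np.round(D.as_rotvec(),3))
E
python3 - <<'E'
from h import *
A={n:np.load("/tmp/%s.npz"%n) for n in("scene","side")}
P=np.vstack([A[n]["p"].reshape(-1,3) for n in A]);P=P[~np.isnan(P[:,0])]
q=R.from_euler('z',-YAW).apply(P-BC)
m=(q[:,1]>0)&(q[:,1]<.14)&(abs(q[:,0])<.09)&(q[:,2]>.08)&(q[:,2]<.25)
th=np.arctan2(q[m,2]-.0605,.075-q[m,0]); print(m.sum(),np.percentile(th,[5,25,50,75,95]),q[m].min(0),q[m].max(0))
print(np.polyfit(q[m,0],q[m,2],1))
print(R.from_rotvec(observe()["ee_rot"]).as_matrix().round(3))
t=-np.polyfit(q[m,0],q[m,2],1)[0];t=np.arctan(t)
g=box(.075-.13*np.cos(t)+.008*np.sin(t),.07,.0605+.13*np.sin(t)+.008*np.cos(t)); print(t,g)
plan(g+[0,0,.03],0)
E
```

```text
2830 [0.88616894 0.90948416 0.93825351 1.00294785 1.1815843 ] [-2.64589283e-02  1.39435360e-05  8.00046086e-02] [0.07391077 0.13997491 0.1809692 ]
[-1.0853429   0.15632394]
[[-0.     0.297  0.955]
 [-0.001  0.955 -0.297]
 [-1.    -0.001  0.   ]]
0.8263004558788083 [0.54644376 0.17515892 0.16152666]
t 0.10 pos [0.1857 0.5963 0.226 ] jaw 1.269 tilt 0.001 F [-0.   0.2  0.3] w 0.998 j7 -0.08
shift [ 0.035  -0.2948  0.4697]
turn [1.269e+00 1.000e-03 1.000e-03]
turn [-1.873e+00 -1.000e-03  1.000e-03]
```

```bash
python3 -m handwheel '[[0,0,-0.027,0.041,0,0,0],[0,0,-0.027,0.041,0,0,0],[0,0,-0.027,0.041,0,0,0],[0,0,-0.027,0.041,0,0,0],[0,0,-0.027,0.041,0,0,0],[0,0,-0.027,0.041,0,0,0],[0,0,-0.027,0.041,0,0,0],[0,0,-0.027,0.041,0,0,0],[0,0,-0.027,0.041,0,0,0],[0,0,-0.027,0.041,0,0,0]]' 10; python3 -m handwheel '[[0,0,-0.025,0.04,0,0,0],[0,0,0,0.02,0,0,0],[0,0,0,0,0,0,0],[0,0,0,0,0,0,0]]'
python3 - <<'E'
from h import *
q=R.from_euler('z',-YAW).apply(observe()["position"]-BC);print("box frame",q)
plan(box(0,.07,.166),YAW+np.pi/2)
C=get_calibration("wrist");im,d,p=cloud("wrist");cv2.imwrite("pics/w1.png",im);print(np.round(C["pose"],3))
E
```

```text
clock: 1.1
position: [0.4978, 0.2153, 0.2266]
ee_rot: [0.237, 1.558, -0.237]
force: [1.1, 0.5, 0.5]
width: 0.182
clock: 1.5
position: [0.5463, 0.1756, 0.2261]
ee_rot: [0.237, 1.559, -0.237]
force: [-0.3, -0.1, -0.8]
width: 0.005
box frame [-0.00739174  0.07037182  0.22614188]
t 1.50 pos [0.5463 0.1756 0.2261] jaw 1.269 tilt 0.001 F [-0.3 -0.1 -0.8] w 0.005 j7 0.95
shift [0.0601 0.0006 0.0075]
turn [-0.122 -0.001  0.   ]
turn [3.019e+00 1.000e-03 2.000e-03]
[[ 0.297  0.926  0.231  0.485]
 [ 0.955 -0.288 -0.073  0.195]
 [-0.001  0.243 -0.97   0.385]
 [ 0.     0.     0.     1.   ]]
```

View pics/w1.png

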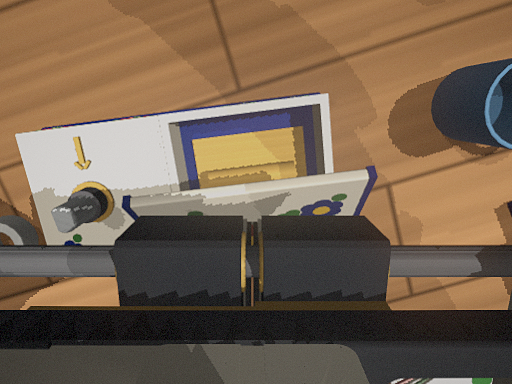

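```bash
python3 -m handwheel '[[0,0.020,0,0.002,-0.122,0,0],[0,0.020,0,0,0,0,0],[0,0.015,0,0,0,0,0],[0,0.008,0,0,0,0,0],[0,0.004,0,-0.005,0,0,0],[0,0.004,0,-0.005,0,0,0],[0,0.005,0,-0.005,0,0,0],[0,0.005,0,-0.004,0,0,0]]'; python3 - <<'E'
from h import *
print(R.from_euler('z',-YAW).apply(observe()["position"]-BC));plan(box(-.055,.07,.0685),YAW+np.pi/2)
E
```

```text
clock: 2.35
position: [0.5297, 0.1786, 0.1459]
ee_rot: [0.141, 1.565, -0.14]
force: [1.3, -0.2, 1.0]
width: 0.007
[-0.02431988  0.07040877  0.14593739]
t 2.35 pos [0.5297 0.1786 0.1459] jaw 1.391 tilt 0.001 F [ 1.3 -0.2  1. ] w 0.007 j7 1.07
shift [ 0.0774 -0.0005 -0.0307]
turn [ 0.001  0.001 -0.001]
turn [-3.141e+00  1.000e-03  1.000e-03]
```

```bash
python3 -m handwheel '[[0,0.010,0,-0.008,0,0,0],[0,0.011,0,-0.007,0,0,0],[0,0.011,0,-0.006,0,0,0],[0,0.011,0,-0.004,0,0,0],[0,0.010,0,-0.003,0,0,0],[0,0.009,0,-0.002,0,0,0],[0,0.008,0,-0.001,0,0,0],[0,0.006,0,0,0,0,0],[0,0.004,0,0,0,0,0],[0,0,0,0,0,0,0]]'
```

```text
clock: 3.35
position: [0.4994, 0.1837, 0.0682]
ee_rot: [0.142, 1.567, -0.141]
force: [-12.8, -3.4, 39.7]
width: 0.001
```

```bash
python3 -m handwheel '[[0,-0.002,0,0,0,0,0],[0,0,0,0,0,0,0],[0,0,0,0,0,0,0],[0,-0.02,0,0,0,0,0],[0,-0.05,0,0,0,0,0],[0.6,-0.05,0,0.03,0,0,0],[0.6,-0.035,-0.033,0.033,0,0,0],[0.6,0,-0.045,0.015,0,0,0],[0.6,0,-0.045,0.01,0,0,0],[0.6,0,-0.037,0,0,0,0]]'; python3 -m handwheel '[[0.6,0,0,0,0,0,0],[0.6,0,0,0,0,0,0]]'
python3 - <<'E'
from h import *
print(R.from_euler('z',-YAW).apply(observe()["position"]-BC))
im,d,p=cloud("wrist");np.savez("/tmp/w2.npz",im=im,p=p);cv2.imwrite("pics/w2.png",cv2.resize(im[:260],None,fx=1.5,fy=1.5))
q=R.from_euler('z',-YAW).apply((p-BC).reshape(-1,3))
m=(q[:,1]>0)&(q[:,1]<.15)&(abs(q[:,0])<.07);print("lid z",np.nanpercentile(q[m,2],[5,50,95]) if m.any() else 0)
m=(q[:,2]>.113)&(q[:,2]<.124)&(np.hypot(q[:,0],q[:,1]+.09)<.03);print("end box",m.sum(),q[m].mean(0),cv2.minEnclosingCircle(q[m][:,:2].astype(np.float32)))
E
```

```text
clock: 4.35
position: [0.5504, 0.0135, 0.2107]
ee_rot: [0.142, 1.565, -0.144]
force: [0.8, -0.2, -0.0]
width: 0.391
clock: 4.55
position: [0.5496, 0.016, 0.2105]
ee_rot: [0.143, 1.566, -0.143]
force: [-0.4, 1.4, 0.4]
width: 0.565
[ 0.02435676 -0.08602179  0.21047861]
lid z [0.06777816 0.06904479 0.07033004]
end box 672 [ 0.00017737 -0.08961752  0.11774595] ((0.000994408968836069, -0.09118731319904327), 0.012065269984304905)
```

View pics/w2.png

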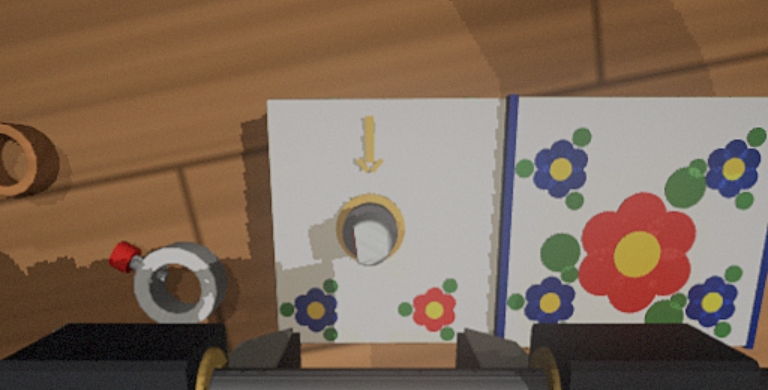

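```bash
python3 - <<'E'
from h import *
D=np.load("/tmp/w2.npz");p=D["p"];g=D["im"].max(2).ravel()
q=R.from_euler('z',-YAW).apply((p-BC).reshape(-1,3))
for lo in(.113,.1165):
  m=(q[:,2]>lo)&(q[:,2]<.124)&(np.hypot(q[:,0],q[:,1]+.09)<.02)
  for b in (0,120):
    mm=m&(g>b); a=q[mm][:,:2]-[0,-.09]
    if mm.sum()<30: continue
    best=[]
    for f in np.arange(.2,2.2,.1):
        n=-np.array([np.cos(f),np.sin(f)]);t=a@n;best.append((round(f,1),round(1e3*(np.percentile(t,99)-np.percentile(t,1)),1),round(1e3*np.percentile(t,99),1)))
    print(lo,b,mm.sum(),a.mean(0),best)
E
```

```text
0.113 0 672 [0.00017737 0.00038248] [(np.float64(0.2), np.float64(22.4), np.float64(10.7)), (np.float64(0.3), np.float64(22.5), np.float64(10.8)), (np.float64(0.4), np.float64(22.6), np.float64(11.0)), (np.float64(0.5), np.float64(22.6), np.float64(11.1)), (np.float64(0.6), np.float64(22.6), np.float64(11.2)), (np.float64(0.7), np.float64(22.4), np.float64(11.1)), (np.float64(0.8), np.float64(22.0), np.float64(11.0)), (np.float64(0.9), np.float64(21.8), np.float64(11.0)), (np.float64(1.0), np.float64(21.5), np.float64(10.7)), (np.float64(1.1), np.float64(21.0), np.float64(10.5)), (np.float64(1.2), np.float64(20.4), np.float64(10.0)), (np.float64(1.3), np.float64(19.9), np.float64(9.7)), (np.float64(1.4), np.float64(19.4), np.float64(9.3)), (np.float64(1.5), np.float64(19.0), np.float64(9.0)), (np.float64(1.6), np.float64(18.5), np.float64(8.5)), (np.float64(1.7), np.float64(18.1), np.float64(8.3)), (np.float64(1.8), np.float64(18.4), np.float64(8.6)), (np.float64(1.9), np.float64(18.7), np.float64(8.9)), (np.float64(2.0), np.float64(19.2), np.float64(9.3)), (np.float64(2.1), np.float
[... 2694 characters left out ...]
np.float64(0.9), np.float64(19.5), np.float64(9.6)), (np.float64(1.0), np.float64(19.3), np.float64(9.4)), (np.float64(1.1), np.float64(19.1), np.float64(9.2)), (np.float64(1.2), np.float64(18.7), np.float64(8.9)), (np.float64(1.3), np.float64(18.4), np.float64(8.7)), (np.float64(1.4), np.float64(17.9), np.float64(8.3)), (np.float64(1.5), np.float64(17.5), np.float64(8.1)), (np.float64(1.6), np.float64(17.0), np.float64(7.6)), (np.float64(1.7), np.float64(16.8), np.float64(7.5)), (np.float64(1.8), np.float64(17.2), np.float64(7.9)), (np.float64(1.9), np.float64(17.6), np.float64(8.5)), (np.float64(2.0), np.float64(18.4), np.float64(9.3)), (np.float64(2.1), np.float64(18.7), np.float64(9.7))]
```

```bash
python3 - <<'E'
from h import *
plan(box(.0005,-.087,.086),YAW+1.7)
E
```

```text
t 4.60 pos [0.5496 0.0174 0.2104] jaw 1.391 tilt 0.001 F [-0.1  0.9 -0.4] w 0.583 j7 1.36
shift [ 0.1244 -0.0025 -0.0236]
turn [-0.129 -0.    -0.001]
turn [ 3.013e+00 -1.000e-03  0.000e+00]
```

```bash
python3 -m handwheel '[[0.6,0,-0.0025,-0.0235,-0.13,0,0],[0.6,0.035,0,0,0,0,0],[0.6,0.035,0,0,0,0,0],[0.6,0.030,0,0,0,0,0],[0.6,0.024,0,0,0,0,0],[0.6,0,0,0,0,0,0],[0.6,0,0,0,0,0,0]]' 25; python3 - <<'E'
from h import *
plan(box(.0005,-.087,.086),YAW+1.7)
E
python3 -m handwheel '[[0.1,0,0,0,0,0,0],[0.1,0,0,0,0,0,0],[0.1,0,0,0,0,0,0],[0.1,0,0,0,0,0,0],[0.1,0,0,0,0,0,0],[0.1,0,0,0,0,0,0]]' 25
```

```text
clock: 5.3
position: [0.5261, 0.0198, 0.0868]
ee_rot: [0.038, 1.571, -0.038]
force: [-0.2, -0.4, 0.9]
width: 0.601
t 5.30 pos [0.5261 0.0198 0.0868] jaw 1.523 tilt 0.001 F [-0.2 -0.4  0.9] w 0.601 j7 1.51
shift [ 0.0008 -0.0005 -0.0002]
turn [ 0.003 -0.001 -0.   ]
turn [-3.139e+00  0.000e+00 -1.000e-03]
clock: 5.9
position: [0.5261, 0.018, 0.0869]
ee_rot: [0.039, 1.57, -0.04]
force: [-0.8, -2.6, 4.8]
width: 0.203
```

```bash
python3 -m handwheel '[[0.1,0,-0.0015,0,0,0,0],[0.1,0,0,0.0004,0.14,0,0],[0.1,0,0,0.0004,0.14,0,0],[0.1,0,0,0.0004,0.14,0,0],[0.1,0,0,0.0004,0.14,0,0],[0.1,0,0,0.0004,0.14,0,0],[0.1,0,0,0.0004,0.14,0,0],[0.1,0,0,0.0004,0.14,0,0],[0.1,0,0,0.0004,0.14,0,0],[0.1,0,0,0.0004,0.14,0,0]]' 30
python3 -m handwheel '[[0.1,0,0,0.0004,0.14,0,0],[0.1,0,0,0.0004,0.14,0,0],[0.1,0,0,0.0004,0.14,0,0],[0.1,0,0,0,0.02,0,0],[0.1,0,0,0,0,0,0],[0.1,0,0,0,0,0,0]]'; python3 - <<'E'
from h import *
plan(box(.0025,-.09,.086),YAW)
im,d,p=cloud("wrist");cv2.imwrite("pics/w3.png",im)
E
```

```text
clock: 6.9
position: [0.528, 0.0157, 0.0869]
ee_rot: [1.019, 1.321, -1.019]
force: [-6.2, 1.3, 8.6]
width: 0.199
clock: 7.5
position: [0.5279, 0.0147, 0.0869]
ee_rot: [1.34, 1.122, -1.34]
force: [-6.7, 2.2, 12.1]
width: 0.205
t 7.50 pos [0.5279 0.0147 0.0869] jaw -0.179 tilt 0.002 F [-6.7  2.2 12.1] w 0.205 j7 0.15
shift [ 0.0009 -0.0007 -0.0012]
turn [ 0.001 -0.001  0.002]
turn [-3.14e+00 -3.00e-03 -2.00e-03]
```

View pics/w3.png

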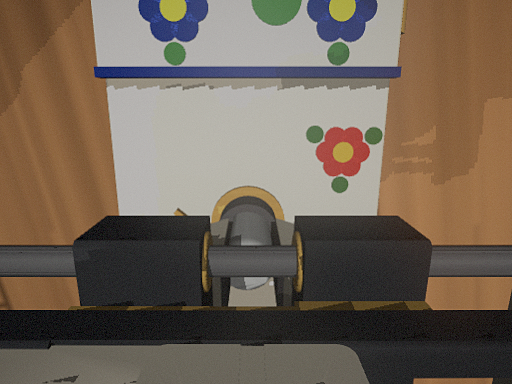

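```bash
python3 -m handwheel '[[0.1,0,0,0,0,0,0],[0.1,0,0,0,0,0,0],[0.1,0,0,0,0,0,0],[0.6,0,0,0,0,0,0],[0.6,0,0,0,0,0,0],[0.6,0,0,0,0,0,0],[0.6,-0.03,0,0,0,0,0],[0.6,-0.04,0,0,0,0,0],[0.6,-0.04,0,0,0,0,0],[0.6,-0.012,0,0.030,0,0,0]]'
python3 -m handwheel '[[0.6,0,0,0,0,0,0],[0.6,0,0,0,0,0,0]]' 
python3 - <<'E'
from h import *
plan([.656,-.324,.21],.94)
im,d,p=cloud("wrist");g=im.max(2).ravel();cv2.imwrite("pics/w4.png",im)
q=R.from_euler('z',-YAW).apply((p-BC).reshape(-1,3))
m=(q[:,2]>.1165)&(q[:,2]<.124)&(np.hypot(q[:,0],q[:,1]+.09)<.02); a=q[m][:,:2]; print(m.sum(),a.mean(0),a.min(0),a.max(0))
W=[(np.ptp(np.percentile((a@[np.cos(f),np.sin(f)]),[1,99])),f) for f in np.arange(-.8,.8,.05)]
print(min(W)); 
E
```

```text
clock: 8.55
position: [0.5261, -0.0124, 0.2118]
ee_rot: [1.339, 1.12, -1.331]
force: [-0.4, -0.3, -0.7]
width: 0.603
clock: 8.75
position: [0.5234, -0.016, 0.2088]
ee_rot: [1.342, 1.118, -1.34]
force: [-0.9, 0.6, 0.2]
width: 0.601
t 8.75 pos [ 0.5234 -0.016   0.2088] jaw -0.180 tilt 0.001 F [-0.9  0.6  0.2] w 0.601 j7 0.07
shift [-0.0013  0.1857  0.2792]
turn [-1.12e+00 -0.00e+00 -1.00e-03]
turn [ 2.021e+00 -1.000e-03  0.000e+00]
609 [ 0.00260136 -0.09025073] [-0.00527971 -0.10156039] [ 0.01259059 -0.07919264]
(np.float64(0.017087552713398846), np.float64(6.661338147750939e-16))
```

```bash
python3 -m handwheel '[[0.7,0,0.0186,0.028,0,0,0],[0.7,0,0.0186,0.028,0,0,0],[0.7,0,0.0186,0.028,0,0,0],[0.7,0,0.0186,0.028,0,0,0],[0.7,0,0.0186,0.028,0,0,0],[0.7,0,0.0186,0.028,0,0,0],[0.7,0,0.0186,0.028,0,0,0],[0.7,0,0.0186,0.028,0,0,0],[0.7,0,0.0186,0.028,0,0,0],[0.7,0,0.0186,0.028,0,0,0]]'
python3 -m handwheel '[[0.7,0,0,0,-0.14,0,0],[0.7,0,0,0,-0.14,0,0],[0.7,0,0,0,-0.14,0,0],[0.7,0,0,0,-0.14,0,0],[0.7,0,0,0,-0.14,0,0],[0.7,0,0,0,-0.14,0,0],[0.7,0,0,0,-0.14,0,0],[0.7,0,0,0,-0.14,0,0],[0.7,0,0,0,0,0,0],[0.7,0,0,0,0,0,0]]'
python3 - <<'E'
from h import *
plan([.6315,-.306,.21],.94)
im,d,p=cloud("wrist");cv2.imwrite("pics/w5.png",im);np.savez("/tmp/w5.npz",im=im,p=p)
I=im.astype(int);red=(I[...,2]>110)&(I[...,1]<70)&(I[...,0]<70)&(p[...,2]<.05)&(np.hypot(p[...,0]-.6315,p[...,1]+.306)<.07)
gr=(I.max(2)-I.min(2)<45)&(p[...,2]>.019)&(p[...,2]<.027)&(np.hypot(p[...,0]-.6315,p[...,1]+.306)<.045)
c,r=cv2.minEnclosingCircle(p[gr][:,:2].astype(np.float32)); rm=p[red].mean(0); print(gr.sum(),c,r,red.sum(),rm,"yaw",np.arctan2(-(rm[1]-c[1]),-(rm[0]-c[0])),"z",np.median(p[gr][:,2]))
E
```

```text
clock: 9.8
position: [0.6573, -0.3242, 0.2066]
ee_rot: [1.339, 1.122, -1.34]
force: [-0.5, -0.5, 0.6]
width: 0.696
clock: 10.8
position: [0.6566, -0.3235, 0.2074]
ee_rot: [0.497, 1.515, -0.495]
force: [-0.4, -0.1, -0.4]
width: 0.699
t 10.80 pos [ 0.6566 -0.3235  0.2074] jaw 0.937 tilt 0.002 F [-0.4 -0.1 -0.4] w 0.699 j7 1.53
shift [-0.0025 -0.0007 -0.0307]
turn [-0.003 -0.002 -0.   ]
turn [ 3.139e+00 -1.000e-03  3.000e-03]
990 (0.6335249543190002, -0.3089238703250885) 0.02290726639330387 140 [ 0.6073359  -0.28810773  0.01664224] yaw -0.6715874849739621 z 0.02195465022521259
```

View pics/w5.png

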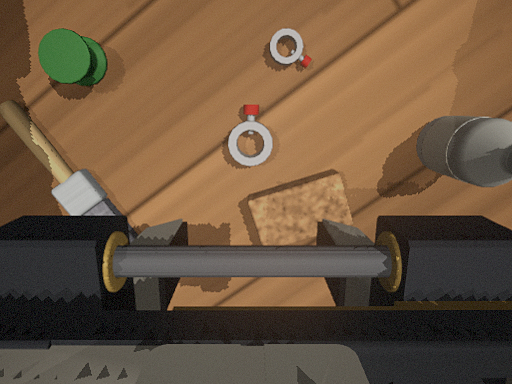

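```bash
python3 -m handwheel '[[0.75,0,-0.002,-0.0272,0.038,0,0],[0.75,0.045,0,0,0,0,0],[0.75,0.045,0,0,0,0,0],[0.75,0.045,0,0,0,0,0],[0.75,0.030,0,0,0,0,0],[0.75,0.022,0,0,0,0,0],[0.75,0.012,0,0,0,0,0],[0.75,0,0,0,0,0,0],[0.75,0,0,0,0,0,0]]'; python3 - <<'E'
from h import *
plan([.6335,-.309,.005],.899)
E
```

```text
clock: 11.75
position: [0.634, -0.3102, 0.0104]
ee_rot: [0.523, 1.506, -0.524]
force: [-0.3, 0.3, -0.3]
width: 0.748
t 11.75 pos [ 0.634  -0.3102  0.0104] jaw 0.902 tilt 0.001 F [-0.3  0.3 -0.3] w 0.748 j7 1.57
shift [ 0.0054  0.0007 -0.0011]
turn [ 0.003  0.001 -0.   ]
turn [-3.139e+00  0.000e+00  2.000e-03]
```

```bash
python3 -m handwheel '[[0.75,0.005,0,-0.001,0.003,0,0],[0.4,0,0,0,0,0,0],[0.4,0,0,0,0,0,0],[0.4,0,0,0,0,0,0],[0.4,0,0,0,0,0,0],[0.4,0,0,0,0,0,0],[0.4,0,0,0,0,0,0]]' 20;python3 -m handwheel '[[0.4,-0.02,0,0,0,0,0],[0.4,-0.04,0,0,0,0,0],[0.4,-0.045,0,0,0,0,0],[0.4,-0.045,0,0,0,0,0],[0.4,-0.02,0,0,0,0,0],[0.4,0,0,0,0,0,0],[0.4,0,0,0,0,0,0]]' 25
python3 - <<'E'
from h import *
plan(box(.001,-.0907,.20),YAW+np.pi/2)
im,d,p=cloud("wrist");cv2.imwrite("pics/w6.png",im);np.savez("/tmp/w6.npz",im=im,p=p)
E
```

```text
clock: 12.45
position: [0.6329, -0.3093, 0.005]
ee_rot: [0.525, 1.506, -0.525]
force: [-0.7, 0.4, 4.6]
width: 0.497
clock: 13.15
position: [0.6324, -0.309, 0.1741]
ee_rot: [0.525, 1.507, -0.525]
force: [-0.0, 0.9, -1.0]
width: 0.497
t 13.15 pos [ 0.6324 -0.309   0.1741] jaw 0.900 tilt 0.000 F [-0.   0.9 -1. ] w 0.497 j7 1.51
shift [-0.0257  0.1879 -0.2853]
turn [-0.491 -0.    -0.   ]
turn [ 2.651 -0.     0.   ]
```

View pics/w6.png

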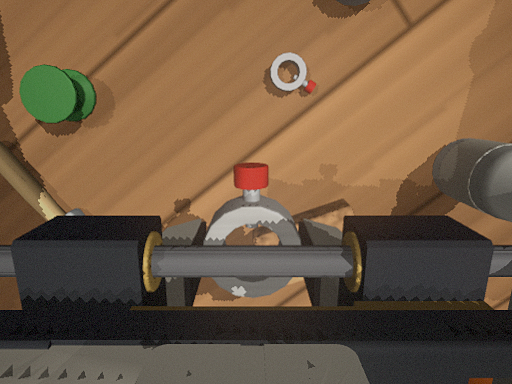

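```bash
cat > m.py <<'E'
from h import *
from scipy.optimize import least_squares
D=np.load("/tmp/w6.npz");p=D["p"];I=D["im"].astype(int)
s=observe();T=R.from_rotvec(s["ee_rot"]);q=T.inv().apply((p.reshape(-1,3)-s["position"])).reshape(p.shape)
r=(I[...,2]>110)&(I[...,1]<70)&(I[...,0]<70)&(np.hypot(q[...,1],q[...,2])<.06)&(q[...,0]<.02)
print("screw tool",q[r].mean(0),q[r].min(0),q[r].max(0))
g=(abs(q[...,1])<.021)&(abs(q[...,2])<.03)&(I.max(2)-I.min(2)<45)
print(np.percentile(q[g][:,0],[5,25,50,75,95]))
top=g&(q[...,0]>-.021)&(q[...,0]<-.013)
v=q[top]; print(len(v),v.mean(0),v.min(0),v.max(0)); ve=[]
# outer front edge: min z per y bin
for y in np.arange(-.018,.019,.003):
    b=v[abs(v[:,1]-y)<.0015]
    if len(b)>5: ve.append((y,np.percentile(b[:,2],2)))
ve=np.array(ve);print(np.round(ve,4).tolist())
z=np.mean(ve[:,1]+np.sqrt(.023**2-ve[:,0]**2));print("centre z",z,np.round(ve[:,1]+np.sqrt(.023**2-ve[:,0]**2),4))
E
python3 m.py
```

```text
screw tool [-0.01265448 -0.00029675 -0.0337331 ] [-0.0162292  -0.00787357 -0.03820549] [-0.00339928  0.00726098 -0.02801512]
[-0.11651017 -0.11179268 -0.10448858 -0.0839524  -0.01717954]
3388 [-1.77794092e-02  7.49865132e-05 -3.11503166e-03] [-0.02031295 -0.02086996 -0.02198124] [-0.01301893  0.0209141   0.02403309]
[[-0.018, -0.0137], [-0.015, -0.0165], [-0.012, -0.0187], [-0.009, -0.0198], [-0.006, -0.0211], [-0.003, -0.0215], [-0.0, -0.0216], [0.003, -0.0218], [0.006, -0.0209], [0.009, -0.02], [0.012, -0.0191], [0.015, -0.0165], [0.018, -0.0143]]
centre z 0.0009635216184555233 [0.0007 0.0009 0.0009 0.0013 0.0011 0.0013 0.0014 0.001  0.0013 0.0012
 0.0005 0.0009 0.    ]
```

```bash
python3 -m handwheel '[[0.4,0,0.0188,-0.0285,0,0,0],[0.4,0,0.0188,-0.0285,0,0,0],[0.4,0,0.0188,-0.0285,0,0,0],[0.4,0,0.0188,-0.0285,0,0,0],[0.4,0,0.0188,-0.0285,0,0,0],[0.4,0,0.0188,-0.0285,0,0,0],[0.4,0,0.0188,-0.0285,0,0,0],[0.4,0,0.0188,-0.0285,0,0,0],[0.4,0,0.0188,-0.0285,0,0,0],[0.4,0,0.0188,-0.0285,0,0,0]]'
python3 -m handwheel '[[0.4,0,0,0,-0.1225,0,0],[0.4,0,0,0,-0.1225,0,0],[0.4,0,0,0,-0.1225,0,0],[0.4,0,0,0,-0.1225,0,0],[0.4,0,0,0,0,0,0],[0.4,0,0,0,0,0,0]]'; python3 - <<'E'
from h import *
plan(box(0,-.0907,.10),YAW+np.pi/2)
im,d,p=cloud("wrist");cv2.imwrite("pics/w7.png",im)
s=observe();T=R.from_rotvec(s["ee_rot"]);q=T.inv().apply((p.reshape(-1,3)-s["position"])).reshape(p.shape)
for n,h in(("shaft end",.117),):
    m=(abs(p[...,2]-.118)<.002)&(np.hypot(q[...,1],q[...,2])<.02); print(n,m.sum(),q[m].mean(0) if m.any() else 0,np.round(q[m].min(0),4),np.round(q[m].max(0),4))
E
```

```text
clock: 14.2
position: [0.5246, 0.0165, 0.173]
ee_rot: [0.524, 1.509, -0.526]
force: [0.3, -0.1, -0.8]
width: 0.497
clock: 14.8
position: [0.5255, 0.0151, 0.1736]
ee_rot: [0.145, 1.568, -0.145]
force: [-0.1, -0.6, -1.0]
width: 0.498
t 14.80 pos [0.5255 0.0151 0.1736] jaw 1.386 tilt 0.002 F [-0.1 -0.6 -1. ] w 0.498 j7 1.39
shift [ 0.0736  0.0006 -0.0007]
turn [-0.005 -0.002  0.001]
turn [3.137e+00 1.000e-03 3.000e-03]
shaft end 2 [ 0.0574402  -0.00066129 -0.00714141] [ 0.0573 -0.0092 -0.0072] [ 0.0575  0.0079 -0.0071]
```

View pics/w7.png

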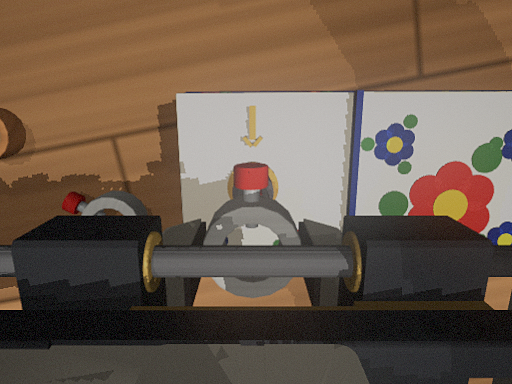

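```bash
python3 -m handwheel '[[0.4,0.015,0,-0.0008,-0.005,0,0],[0.4,0.02,0,0,0,0,0],[0.4,0.01,0,0,0,0,0],[0.4,0.004,0,0,0,0,0],[0.4,0.004,0,0,0,0,0],[0.4,0.003,0,0,0,0,0],[0.4,0,0,0,0,0,0]]'; python3 -c "
from h import *
plan(box(0,-.0907,.10),YAW+np.pi/2)"
```

```text
clock: 15.55
position: [0.5256, 0.0154, 0.1187]
ee_rot: [0.138, 1.566, -0.138]
force: [-0.6, -0.3, -0.8]
width: 0.499
t 15.55 pos [0.5256 0.0154 0.1187] jaw 1.395 tilt 0.000 F [-0.6 -0.3 -0.8] w 0.499 j7 1.43
shift [ 0.0187  0.0002 -0.0009]
turn [ 0.004  0.    -0.   ]
turn [-3.138  0.     0.   ]
```

```bash
python3 -m handwheel '[[0.4,0.005,0,0,0,0,0],[0.4,0.005,0,0,0,0,0],[0.4,0.005,0,0,0,0,0],[0.4,0.003,0,0,0,0,0],[0.4,0,0,0,0,0,0],[0.4,0,0,0,0,0,0],[0.4,0,0,0,0,0,0]]'; python3 - <<'E'
from h import *
plan(box(0,-.0907,.10),YAW+np.pi/2)
im,d,p=cloud("wrist");cv2.imwrite("pics/w8.png",im[130:320,120:400].repeat(2,0).repeat(2,1))
s=observe();T=R.from_rotvec(s["ee_rot"]);q=T.inv().apply((p.reshape(-1,3)-s["position"])).reshape(p.shape);I=im.astype(int)
r=(I[...,2]>110)&(I[...,1]<70)&(I[...,0]<70)&(np.hypot(q[...,1],q[...,2])<.06)&(q[...,0]<.02)
b=R.from_euler('z',-YAW).apply(p[r]-BC).mean(0);print("screw box",b)
rr=np.hypot(q[...,1],q[...,2]-.001)
col=(rr>.016)&(rr<.021)&(abs(q[...,1])<.016)&(q[...,0]>-.03); sh=(rr<.010)&(q[...,0]>-.03)
print("collar top z",np.median(p[col][:,2]),"shaft end z",np.median(p[sh][:,2]),sh.sum())
sd,_,p2=cloud("side");
w=R.from_euler('z',-YAW).apply((p2-BC).reshape(-1,3));m=(w[:,1]>0)&(w[:,1]<.14)&(abs(w[:,0])<.07);print("lid z",np.nanpercentile(w[m,2],[5,50,95]))
E
```

```text
clock: 16.25
position: [0.5256, 0.0154, 0.1007]
ee_rot: [0.138, 1.566, -0.138]
force: [-0.3, 0.0, -0.8]
width: 0.494
t 16.25 pos [0.5256 0.0154 0.1007] jaw 1.395 tilt 0.000 F [-0.3  0.  -0.8] w 0.494 j7 1.44
shift [ 0.0007  0.0002 -0.0009]
turn [ 0.004  0.    -0.   ]
turn [-3.138  0.     0.   ]
screw box [-0.03025406 -0.09140451  0.11459196]
collar top z 0.11788294769259683 shaft end z 0.11560316841718563 525
lid z [0.06791493 0.07076396 0.07417983]
```

View pics/w8.png

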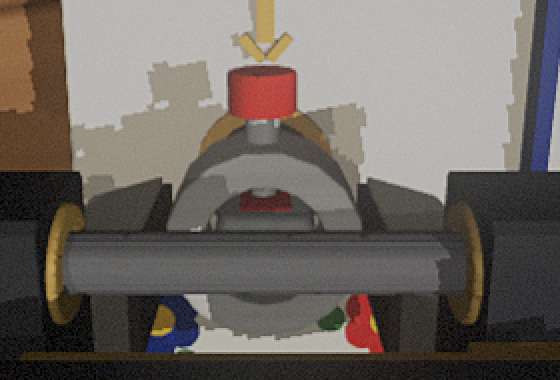

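```bash
python3 - <<'E'
from h import *
im,d,p=cloud("wrist");np.savez("/tmp/w6.npz",im=im,p=p)
s=observe();T=R.from_rotvec(s["ee_rot"]);q=T.inv().apply((p.reshape(-1,3)-s["position"])).reshape(p.shape)
m=(abs(q[...,1])<.003)&(abs(q[...,2])<.045)&(q[...,0]>-.03)
for v in range(150,300,2):
    k=m[v]
    if k.any(): print(v,np.round(q[v][k].mean(0)*1e3,1)[[0,2]],im[v][k].mean(0).astype(int),end=' | ')
sc=get_image("scene")[0]; cv2.imwrite("pics/s9.png",cv2.resize(sc[150:260,210:350],None,fx=4,fy=4,interpolation=cv2.INTER_CUBIC))
E
python3 m.py
```

```text
150 [ 37.3 -39.2] [ 97 153 177] | 152 [ 39.7 -37.7] [151 163 171] | 154 [ 38.3 -36.8] [119 150 165] | 156 [ 37.4 -35.7] [ 98 146 169] | 158 [ 37.2 -34.6] [ 93 157 183] | 160 [ 39.5 -33. ] [129 161 177] | 162 [ -0.5 -38.4] [148 152 161] | 164 [ -6.3 -38.5] [58 62 99] | 166 [-11.6 -38.5] [61 65 99] | 168 [-13.8 -38. ] [ 65  71 166] | 170 [-13.9 -37.1] [ 67  73 183] | 172 [-14.  -36.3] [ 67  74 184] | 174 [-13.6 -35.3] [ 66  72 183] | 176 [-13.8 -34.5] [ 67  73 184] | 178 [-13.8 -33.6] [ 65  72 184] | 180 [-13.8 -32.7] [ 65  72 184] | 182 [-13.6 -31.7] [ 65  71 184] | 184 [-13.6 -30.8] [ 62  69 183] | 186 [-13.7 -29.9] [ 62  69 183] | 188 [-13.9 -29.1] [ 54  62 186] | 190 [-10.2 -27.3] [140 143 151] | 192 [ -9.9 -26.3] [121 124 125] | 194 [ -9.6 -25.2] [108 111 114] | 196 [-10.  -24.4] [109 112 115] | 198 [ -9.7 -23.4] [109 112 115] | 200 [-10.  -22.5] [110 112 114] | 202 [-11.8 -22.1] [81 86 90] | 204 [-14.7 -22. ] [75 79 84] | 206 [-16.7 -21.7] [84 89 93] | 208 [-17.2 -20.9] [130 136 139] | 210 [-17.3 -20. ] [125 131 134] | 212 [-17.1 -19.1] [126 132 135] | 214 [-17.2 -18.2] [124 130 
[... 797 characters left out ...]
2.4] [ 95 100 101] | screw tool [-0.01384719 -0.00041599 -0.03125527] [-0.09311795 -0.00723168 -0.03844805] [-0.0068948   0.02279894  0.01007758]
[-0.11552048 -0.1103449  -0.10238915 -0.08218631 -0.00399441]
3801 [-0.01685656 -0.00016742 -0.00358438] [-0.01945655 -0.0209979  -0.0224487 ] [-0.01300737  0.02083102  0.02322004]
[[-0.018, -0.0146], [-0.015, -0.017], [-0.012, -0.0193], [-0.009, -0.0204], [-0.006, -0.0215], [-0.003, -0.022], [-0.0, -0.0221], [0.003, -0.022], [0.006, -0.0213], [0.009, -0.0202], [0.012, -0.0192], [0.015, -0.0165], [0.018, -0.0142]]
centre z 0.000596370008742001 [-0.0003  0.0004  0.0003  0.0008  0.0007  0.0008  0.0009  0.0008  0.0009
  0.0009  0.0004  0.0009  0.0001]
```

View pics/s9.png

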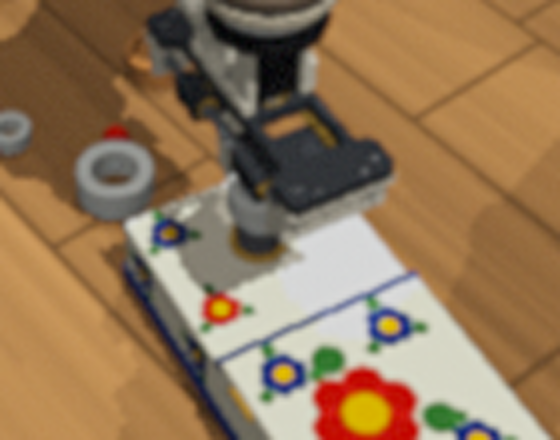

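```bash
python3 -c "
from h import *
s=observe();print(s['clock'],s['width'],s['force']);print(sign_off())"
```

```text
16.45 0.4967722363255935 [ 0.23636625 -0.36700524 -0.96805086]
the job is handed in; nothing more can be done
None
```

The job is handed in at 16.45 s of the 72 s allowed; `sign_off()` gives no verdict. I pushed the lid shut and turned the shaft so its flat points at the arrow. The middle-sized collar is now held over the shaft in the fingers.

What the last checks showed:
- **Lid:** its top face measures about 69–71 mm above the table, which is fully shut. It closed at roughly 1 rad/s by the commanded path. The wrist force was 40 N at the end of the push, at the fingertips, so it was pressed fairly firmly.
- **Shaft:** the jaws closed to 18.7 mm, so they were across the flat. After I let go, the flat measured 0.0 rad from the arrow, give or take 0.05.
- **Collar fit:** its top is within 0.5 mm of the shaft's end, it is centred to about 1 mm, and the thumbscrew is on the flat's side within about 1 mm of the middle. The tool's tilt is zero.
- **Grip:** the collar is held at 25 N commanded grip, with only about 1 N of outside force on the tool.

One reading disagreed. A quick median put the shaft's end 2.3 mm below the collar's top, but it had mixed in points from the flat. A row-by-row depth profile showed the two flush.

I did not re-measure the bystanders at the end; no move went near them.

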